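Find the heavy side of a handwheel and hold it down

TASK

The new wooden handwheel on the balancing stand has an iron slug buried somewhere near its rim, invisible from outside. Take the wheel by its crank handle and turn it slowly round to feel which side is the heavy one, then bring the heavy side to the very bottom and finish while still gripping the handle and holding the wheel still there, so that I can mark the spot; do not knock the other things on the bench about.

Things in the scene. Friction and masses are not known exactly. Their poses are not given: they have to be found in the camera images.
- stand: wooden balancing stand, 170 x 160 mm base, 205 mm tall, screwed to the bench; place and yaw vary. Origin: under the base, on the bench. Its x axis runs along the wheel's level axle, from the wheel to the post behind it; z up. The wheel sits on the -x side of the post, the side roughly facing the robot
- axle (a point): centre of the wheel, on the axle, 160 mm above the bench; axes as the stand's. The wheel turns without end both ways in a stiff bearing: drag about 0.36 N m, much the same at all speeds, so it stays wherever it is left and does not swing round by itself
- wheel: solid pale wooden disc, 150 mm across, 28 mm thick, upright on the axle. Origin: its centre; x along the axle as the stand's x; its -z points from the centre to the handle. The unseen slug, 0.5 to 0.7 kg about 50 mm from the axle, adds or takes 0.24 to 0.33 N m (4 to 6 N at the handle) when level with the axle. Its angle from the handle differs each time; it never starts near the bottom
- handle: black crank handle on the wheel's front, parallel to the axle: a freely spinning sleeve 20 mm in diameter, 55 mm long, on a steel pin, next to weightless. Origin: middle of the sleeve, 67 mm in front of the wheel's face, 55 mm from the axle's line. Starts anywhere round the circle. Gripped across by a hand pointing down, it can be led right round in one grasp
- pencil: red pencil lying on the bench, 166 x 7 mm; leave alone
- try_square: try square with a wooden stock and steel blade lying on the bench, 166 x 107 x 16 mm; leave alone
- glue_bottle: white and orange glue bottle, standing, 56 mm wide, 172 mm tall; leave alone
- screw_jar: grey jar with a black lid, standing, 64 mm wide, 73 mm tall; leave alone
- sanding_block: wooden sanding block, 112 x 67 x 28 mm; leave alone

How it is judged:
At the end, for the whole second after the job is handed in: The heavy side (the slug) is within about 17 degrees of straight below the axle, the wheel is at rest, and the fingers still grip the crank handle (more than 2 N) (height (world z) of slug below 0.1123 m and contact force between the fingers and handle above 2 N and angular speed of wheel below 0.1 rad/s); the arm keeps its last pose, push and grip.
It fails at once if the wheel is spun fast (over 4 rad/s) instead of turned slowly (angular speed of wheel above 4 rad/s).
It fails at once if another thing on the bench is knocked about (moved more than 30 mm) (distance of any of pencil, try_square, glue_bottle, screw_jar, sanding_block from where it was at the start of the episode above 0.03 m).
It also fails if it takes over 70 s, if anything falls off the work surface, if the arm or the gripper's body presses on something with over 40 N, if the wrist force passes 120 N, or if a joint passes its speed limit or range.

ROBOT

A 6-joint arm with a two-finger parallel gripper is mounted at the origin on the work surface; the furniture and walls round the work are solid. World frame = base frame: x ahead of the robot, y to its left, z up, the work surface at z = 0. Lengths are in m, angles in rad, forces in N, time in s.
With the tool pointing down it reaches from about 0.4 to 0.825 m from the base axis. Payload 7 kg.
Tool frame: the origin (TCP) lies at the very end of the fingers, on their centre line; the grasp point (between the pads) lies 19 mm behind it; z points along the fingers, y is the line along which they close (so a half turn about z gives the same grasp; the last joint's range is limited). The gripper opens to 88 mm and grips with 3 to 60 N. Pads are 19 mm wide; open, the fingers measure 130 mm over their backs; the gripper's body (78 mm by 193 mm) begins 47 mm behind the grasp point.
Start: joints at [1.608, 0.359, 0.012, 0, -1.224, -0.288], TCP at [0.168, 0.654, 0.227] pointing down, gripper open.
Joint ranges: [-3.07, 3.07], [-1.43, 2.12], [-1.02, 1.25], [-3.03, 1.67], [-3.05, -0], [-3.03, 3.03]. Speed limits (rad/s): [2.39, 2.39, 3.01, 3.14, 3.14, 3.14].

INTERFACE

Orientations are given as [roll, pitch, yaw] about the fixed x, y, z axes, in that order (R = Rz(yaw) Ry(pitch) Rx(roll)).
In Python, from station import arm gives the robot as it stands. The module is installed in compiled form; this text tells all that it offers.
- The arm moves only by the shell command python3 -m crank 'ROWS' [FORCE]. ROWS is JSON, a list of rows, each an object of numbers: "dx", "dy", "dz": the shift along the world's x, y, z in m; "twist": the turn about the world's z in degrees; "grip": the opening, from -1 (shut) to 1 (fully open). A call has exactly 5 rows; each row is the pose to reach, as a shift and turn from the pose commanded when the call began; what a row does not reach only later rows make up. A row lasts 1/12 s, in which the tool goes at most 41.7 mm and 7.16 degrees, less where a joint would pass 70% of its speed; a pose out of reach is approached as far as the arm can. A call with a gripper value outside its range is refused whole. The fingers move at their own pace and stop on an object; FORCE is the grip in N (left out, the last holds). Time passes only in rows, so rows that repeat a pose let the fingers close, or fill a call up. It gives the time, the measured TCP pose, the force, the opening and the grip force at its end, in the units of the state.
- arm.get_state(): the state, without advancing time (a new reading comes with each control period).
- arm.grab_frame(name): name is "scene" or "top" or "wrist"; returns the picture (420x560x3 uint8, red, green, blue); there is no depth.
- arm.get_calibration(name): a dict with "fx", "fy", "cx", "cy" (pixels), "cam_to_world" (4x4, takes a point from camera to world coordinates); the wrist camera has in their place "tool_from_camera" (4x4, takes a point from camera to tool coordinates, whose origin is the TCP and whose axes are the flange's). Camera axes: x right, y down, z forward; pixel columns grow to the right and rows downward; lengths in m; the calibration is good to about 2 mm. The wrist camera is an equidistant fisheye: a pixel r from the principal point sees the ray r / f radians off the axis. A picture is of the moment at which its call begins: read the wrist's pose just before it. get_calibration takes no time and is no camera call.
- arm.job_done(): hands the job in; it is judged then, once.
The state is a dict: "t": time; "q": joint angles; "qd": joint speeds; "joint_efforts": joint torques, N m; "eef_pos": TCP position; "ee_rot": TCP orientation; "force": force on the tool from outside, world axes, zero at the start; "moment": the same for the moment, N m; "width": finger opening in m; "gripper_force": force on a finger pad.
Only numpy, scipy, OpenCV 4.12 (cv2) and the standard library are available. Lean on these libraries where they do the work, as an engineer would, in place of code of your own. Each camera call takes 0.05 s, during which the arm holds its last target. There are 200 camera calls.

## Working session

There is one attempt and no reset: what is moved stays moved. The work goes in short steps, Python scripts to look and compute and a shell command to move; the robot and the scene stay as the last step left them, time stands still between calls to the robot, and variables do not carry over. Pictures are saved under pics/ and viewed, at most 10 in all, crops included, and the job is handed in when it is done.

```bash
mkdir -p pics
python3 - <<'E'
from station import arm
import cv2,numpy as np
np.set_printoptions(precision=4,suppress=True)
for n in("scene","top"):
    cv2.imwrite(f"pics/{n}0.png",arm.grab_frame(n)[:,:,::-1]); c=arm.get_calibration(n); print(n,c)
print(arm.get_state())
E
```

```text
scene {'fx': 382.4919408634122, 'fy': 382.4919408634122, 'cx': 287.0584321687789, 'cy': 204.00170485792725, 'cam_to_world': array([[-0.5979, -0.5123,  0.6165, -0.1016],
       [-0.8013,  0.4024, -0.4428,  0.3496],
       [-0.0213, -0.7587, -0.6511,  0.673 ],
       [ 0.    ,  0.    ,  0.    ,  1.    ]])}
top {'fx': 401.6680000373984, 'fy': 401.6680000373984, 'cx': 281.70338867718607, 'cy': 213.29359516179744, 'cam_to_world': array([[-0.0244, -0.9827,  0.1836,  0.2579],
       [-0.9995,  0.0277,  0.0152, -0.0741],
       [-0.0201, -0.1831, -0.9829,  1.1278],
       [ 0.    ,  0.    ,  0.    ,  1.    ]])}
{'t': 0.1, 'q': array([ 1.6081,  0.3593,  0.0112, -0.0003, -1.2241, -0.2881]), 'qd': array([-0.0002,  0.0007,  0.0017,  0.0018,  0.0007,  0.0014]), 'joint_efforts': array([ -0.0018, -58.4168,  29.3751,   7.0154,   0.0102,  -0.0001]), 'eef_pos': array([0.1674, 0.6535, 0.2257]), 'ee_rot': array([ 3.1401, -0.0002, -0.2509]), 'force': array([-0.2759, -0.025 ,  0.1957]), 'moment': array([-0.0246, -0.0051, -0.0111]), 'gripper_force': 0.0, 'width': 0.0875765659913071}
```

View pics/scene0.png

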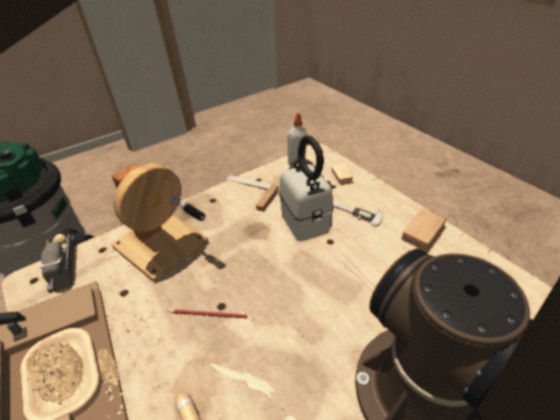

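View pics/top0.png

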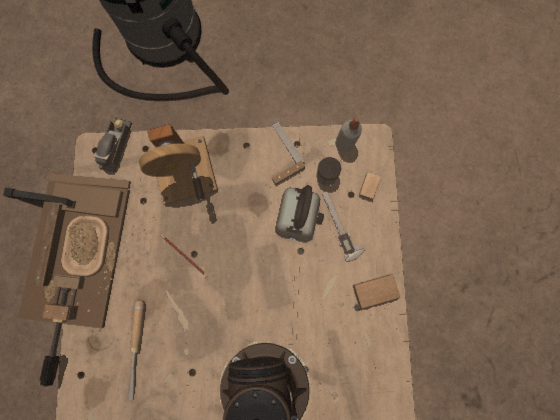

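Run:
```python
import cv2,numpy as np
a=cv2.imread("pics/scene0.png")[150:290,95:245];b=cv2.imread("pics/top0.png")[110:250,120:270]
r=lambda i:cv2.resize(i,(400,373),interpolation=cv2.INTER_CUBIC)
cv2.imwrite("pics/crop.png",np.hstack([r(a),r(b)]))
```

```text
(no output)
```

View pics/crop.png

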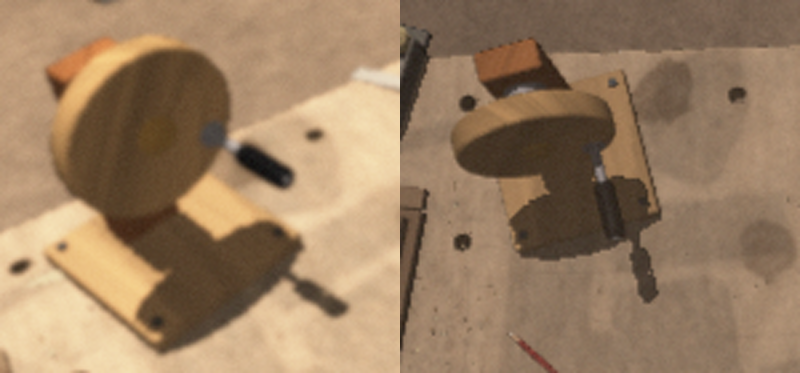

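```bash
cat > h.py <<'E'
from station import arm
import numpy as np
np.set_printoptions(precision=4,suppress=True)
def ray(n,p):
    c=arm.get_calibration(n);M=c["cam_to_world"]
    return M[:3,3],M[:3,:3]@np.array([(p[0]-c["cx"])/c["fx"],(p[1]-c["cy"])/c["fy"],1])
def plane(n,p,z):
    o,d=ray(n,p);return o+d*(z-o[2])/d[2]
def tri(a,b):
    o,d=ray("scene",a);P,e=ray("top",b)
    s=np.linalg.lstsq(np.c_[d,-e],P-o,rcond=None)[0];x,y=o+s[0]*d,P+s[1]*e
    return (x+y)/2,np.linalg.norm(x-y)
E
python3 - <<'E'
from h import *
S=lambda x,y:(95+x/2.667,150+y/2.667)
T=lambda x,y:(120+(x-400)/2.667,110+y/2.667)
for k,a,b in [("near",(238,148),(602,180)),("far",(290,180),(615,236)),("mid",(264,164),(608,208)),("hub",(157,135),(538,150)),("pinroot",(212,133),(593,152))]: print(k,*tri(S(*a),T(*b)))
print("hub z.16",plane("scene",S(157,135),.16))
for n,f,pts in [("top",T,[(617,70),(660,213),(520,250)]),("scene",S,[(45,250),(162,358),(300,243)])]:
    for p in pts: print(n,plane(n,f(*p),.02))
E
```

```text
near [0.5442 0.161  0.1325] 0.0012860294263373363
far [0.4874 0.1461 0.1303] 0.0035641131469663196
mid [0.5154 0.1537 0.1315] 0.0018008434214679798
hub [0.567  0.215  0.1596] 0.0005085133579476428
pinroot [0.5722 0.1701 0.1346] 0.0023845719705219625
hub z.16 [0.5663 0.2149 0.16  ]
top [0.7004 0.1723 0.02  ]
top [0.5377 0.1242 0.02  ]
top [0.5017 0.2733 0.02  ]
scene [0.6575 0.3189 0.02  ]
scene [0.4794 0.2819 0.02  ]
scene [0.5251 0.1348 0.02  ]
```

```bash
python3 -m crank '[{"dz":0.04,"twist":7,"grip":1},{"dz":0.08,"twist":14,"grip":1},{"dz":0.12,"twist":21,"grip":1},{"dz":0.12,"twist":28,"grip":1},{"dz":0.12,"twist":29.4,"grip":1}]' 20
python3 -m crank '[{"dx":0.02,"dy":-0.03,"grip":1},{"dx":0.04,"dy":-0.06,"grip":1},{"dx":0.06,"dy":-0.09,"grip":1},{"dx":0.08,"dy":-0.12,"grip":1},{"dx":0.1,"dy":-0.15,"grip":1}]'
python3 -m crank '[{"dx":0.02,"dy":-0.03,"grip":1},{"dx":0.04,"dy":-0.06,"grip":1},{"dx":0.06,"dy":-0.09,"grip":1},{"dx":0.08,"dy":-0.12,"grip":1},{"dx":0.1,"dy":-0.15,"grip":1}]'
python3 -m crank '[{"dx":0.02,"dy":-0.03,"grip":1},{"dx":0.04,"dy":-0.06,"grip":1},{"dx":0.06,"dy":-0.09,"grip":1},{"dx":0.08,"dy":-0.12,"grip":1},{"dx":0.1,"dy":-0.15,"grip":1}]'
python3 - <<'E'
from h import *
s=arm.get_state();print(s["eef_pos"],s["ee_rot"],s["q"],s["t"],s["force"])
E
```

```text
[0.1674 0.6535 0.2257] [ 3.1401 -0.0002 -0.2509] [ 1.6081  0.3593  0.0112 -0.0003 -1.2241 -0.2881] 0.1 [-0.2759 -0.025   0.1957]invalid input at $[0]: expected keys dx, dy, dz, twist, grip
invalid input at $[0]: expected keys dx, dy, dz, twist, grip
invalid input at $[0]: expected keys dx, dy, dz, twist, grip
invalid input at $[0]: expected keys dx, dy, dz, twist, grip
```

All keys are needed in each row.

```bash
python3 -m crank '[{"dx":0,"dy":0,"dz":0.04,"twist":7,"grip":1},{"dx":0,"dy":0,"dz":0.08,"twist":14,"grip":1},{"dx":0,"dy":0,"dz":0.12,"twist":21,"grip":1},{"dx":0,"dy":0,"dz":0.12,"twist":28,"grip":1},{"dx":0,"dy":0,"dz":0.12,"twist":29.4,"grip":1}]' 20
python3 -m crank '[{"dx":0.02,"dy":-0.03,"dz":0,"twist":0,"grip":1},{"dx":0.04,"dy":-0.06,"dz":0,"twist":0,"grip":1},{"dx":0.06,"dy":-0.09,"dz":0,"twist":0,"grip":1},{"dx":0.08,"dy":-0.12,"dz":0,"twist":0,"grip":1},{"dx":0.1,"dy":-0.15,"dz":0,"twist":0,"grip":1}]'
python3 -m crank '[{"dx":0.02,"dy":-0.03,"dz":0,"twist":0,"grip":1},{"dx":0.04,"dy":-0.06,"dz":0,"twist":0,"grip":1},{"dx":0.06,"dy":-0.09,"dz":0,"twist":0,"grip":1},{"dx":0.08,"dy":-0.12,"dz":0,"twist":0,"grip":1},{"dx":0.1,"dy":-0.15,"dz":0,"twist":0,"grip":1}]'
python3 -m crank '[{"dx":0.02,"dy":-0.03,"dz":0,"twist":0,"grip":1},{"dx":0.04,"dy":-0.06,"dz":0,"twist":0,"grip":1},{"dx":0.06,"dy":-0.09,"dz":0,"twist":0,"grip":1},{"dx":0.08,"dy":-0.12,"dz":0,"twist":0,"grip":1},{"dx":0.1,"dy":-0.15,"dz":0,"twist":0,"grip":1}]'
python3 - <<'E'
from h import *
s=arm.get_state();print(s["eef_pos"],s["ee_rot"],s["q"],s["t"],s["force"])
E
```

```text
t: 0.52
eef_pos: [0.1676, 0.6548, 0.3496]
ee_rot: [-3.137, -0.001, 0.269]
force: [-0.1, 0.3, -1.8]
width: 0.0872
gripper_force: 0.0
t: 0.93
eef_pos: [0.2678, 0.5018, 0.3449]
ee_rot: [3.139, 0.002, 0.26]
force: [-0.1, 0.2, 0.1]
width: 0.0874
gripper_force: 0.0
t: 1.35
eef_pos: [0.3677, 0.3517, 0.3453]
ee_rot: [3.14, 0.002, 0.26]
force: [1.1, 0.6, 0.1]
width: 0.0878
gripper_force: 0.0
t: 1.77
eef_pos: [0.4676, 0.2019, 0.3454]
ee_rot: [3.141, 0.002, 0.26]
force: [0.9, -0.0, 0.0]
width: 0.0875
gripper_force: 0.0
[0.4676 0.2019 0.3454] [3.1411 0.0019 0.26  ] [ 0.7933  0.0256 -0.1405 -0.0005 -1.4066  1.0376] 1.7667 [ 0.8682 -0.0268  0.0057]
```

```bash
python3 -m crank '[{"dx":0.02,"dy":-0.025,"dz":0,"twist":0,"grip":1},{"dx":0.043,"dy":-0.05,"dz":-0.02,"twist":0,"grip":1},{"dx":0.043,"dy":-0.05,"dz":-0.06,"twist":0,"grip":1},{"dx":0.043,"dy":-0.05,"dz":-0.1,"twist":0,"grip":1},{"dx":0.043,"dy":-0.05,"dz":-0.14,"twist":0,"grip":1}]'
python3 - <<'E'
from h import *
import cv2
s=arm.get_state();print(s["eef_pos"],s["ee_rot"])
cv2.imwrite("pics/w1.png",arm.grab_frame("wrist")[:,:,::-1]);print(arm.get_calibration("wrist"))
E
```

```text
t: 2.18
eef_pos: [0.5099, 0.1524, 0.2039]
ee_rot: [-3.142, 0.001, 0.258]
force: [0.4, 1.0, -0.6]
width: 0.0876
gripper_force: 0.0
[0.5099 0.1524 0.2039] [-3.1416  0.0014  0.2577]
{'fx': 325.19226210127806, 'fy': 325.19226210127806, 'cx': 283.23127044017923, 'cy': 208.0159813574972, 'tool_from_camera': array([[ 0.0003, -0.9634, -0.2682,  0.0726],
       [ 1.    ,  0.0002,  0.0001, -0.0006],
       [-0.    , -0.2682,  0.9634, -0.1567],
       [ 0.    ,  0.    ,  0.    ,  1.    ]])}
```

View pics/w1.png

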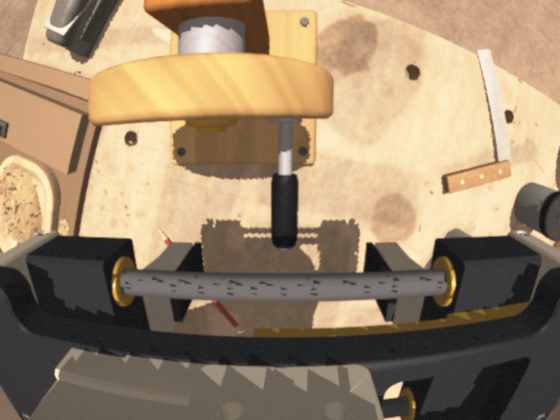

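```bash
python3 -m crank '[{"dx":0,"dy":0,"dz":-0.03,"twist":0,"grip":1},{"dx":0,"dy":0,"dz":-0.06,"twist":0,"grip":1},{"dx":0,"dy":0,"dz":-0.08,"twist":0,"grip":1},{"dx":0,"dy":0,"dz":-0.092,"twist":0,"grip":1},{"dx":0,"dy":0,"dz":-0.092,"twist":0,"grip":1}]' 40
python3 -m crank '[{"dx":0,"dy":0,"dz":0,"twist":0,"grip":0},{"dx":0,"dy":0,"dz":0,"twist":0,"grip":-0.5},{"dx":0,"dy":0,"dz":0,"twist":0,"grip":-1},{"dx":0,"dy":0,"dz":0,"twist":0,"grip":-1},{"dx":0,"dy":0,"dz":0,"twist":0,"grip":-1}]'
python3 -m crank '[{"dx":0,"dy":0,"dz":0,"twist":0,"grip":-1},{"dx":0,"dy":0,"dz":0,"twist":0,"grip":-1},{"dx":0,"dy":0,"dz":0,"twist":0,"grip":-1},{"dx":0,"dy":0,"dz":0,"twist":0,"grip":-1},{"dx":0,"dy":0,"dz":0,"twist":0,"grip":-1}]'
python3 - <<'E'
from h import *
import cv2
s=arm.get_state();print(s["eef_pos"],s["ee_rot"],s["force"],s["moment"])
cv2.imwrite("pics/w2.png",arm.grab_frame("wrist")[:,:,::-1])
E
```

```text
t: 2.65
eef_pos: [0.5086, 0.1528, 0.1119]
ee_rot: [3.14, 0.006, 0.26]
force: [-0.3, -0.7, -1.0]
width: 0.0877
gripper_force: 0.0
t: 3.07
eef_pos: [0.5109, 0.1541, 0.1155]
ee_rot: [-3.141, -0.001, 0.262]
force: [0.2, 0.8, -0.2]
width: 0.0597
gripper_force: 0.0
t: 3.48
eef_pos: [0.5105, 0.1538, 0.1146]
ee_rot: [3.142, 0.0, 0.262]
force: [0.6, 0.3, -0.7]
width: 0.0263
gripper_force: 0.0
[0.5105 0.1538 0.1146] [3.1416 0.     0.2623] [ 0.5887  0.3438 -0.7346] [-0.0063 -0.0305 -0.0073]
```

View pics/w2.png

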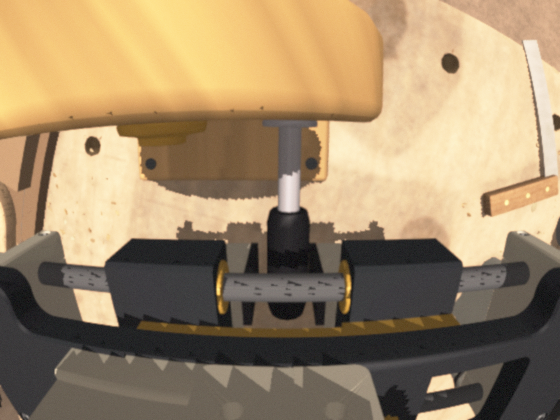

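```bash
python3 -m crank '[{"dx":0,"dy":0,"dz":0,"twist":0,"grip":-1},{"dx":0,"dy":0,"dz":0,"twist":0,"grip":-1},{"dx":0,"dy":0,"dz":0,"twist":0,"grip":-1},{"dx":0,"dy":0,"dz":0,"twist":0,"grip":-1},{"dx":0,"dy":0,"dz":0,"twist":0,"grip":-1}]' 40
cat >> h.py <<'E'
X=np.array([.966,.259]);Y=np.array([-.259,.966])
C=np.array([0.567,0.215]);CZ=.16
def theta(p):
    ys=(np.array(p[:2])-C)@Y; z=p[2]+.019-CZ
    return np.degrees(np.arctan2(ys,-z)),np.hypot(ys,z)
def table(t0,step,ncall):
    P=lambda t:np.array([*(Y*55*np.sin(np.radians(t))),-55*np.cos(np.radians(t))])
    for k in range(ncall):
        a=t0+5*step*k
        print(round(a,1),[list((P(a+step*(i+1))-P(a)).round(1)) for i in range(5)])
E
python3 - <<'E'
from h import *
s=arm.get_state();print(s["eef_pos"],s["force"],s["gripper_force"],theta(s["eef_pos"]))
table(-57,6,12)
E
```

```text
t: 3.95
eef_pos: [0.5105, 0.1535, 0.1143]
ee_rot: [3.141, 0.0, 0.262]
force: [3.1, -4.3, -4.8]
width: 0.0187
gripper_force: 40.0
[0.5105 0.1535 0.1143] [ 3.089  -4.3472 -4.7836] 39.95963931083679 (np.float64(-59.21399144653625), np.float64(0.05211883869218966))
-57 [[np.float64(-0.9), np.float64(3.3), np.float64(-4.7)], [np.float64(-1.9), np.float64(7.0), np.float64(-8.9)], [np.float64(-3.0), np.float64(11.1), np.float64(-12.8)], [np.float64(-4.2), np.float64(15.6), np.float64(-16.2)], [np.float64(-5.5), np.float64(20.4), np.float64(-19.1)]]
-27 [[np.float64(-1.4), np.float64(5.1), np.float64(-2.3)], [np.float64(-2.8), np.float64(10.4), np.float64(-4.1)], [np.float64(-4.2), np.float64(15.8), np.float64(-5.3)], [np.float64(-5.7), np.float64(21.3), np.float64(-5.9)], [np.float64(-7.2), np.float64(26.9), np.float64(-5.9)]]
3 [[np.float64(-1.5), np.float64(5.5), np.float64(0.6)], [np.float64(-2.9), np.float64(11.0), np.float64(1.8)], [np.float64(-4.4), np.float64(16.3), np.float64(3.6)], [np.float64(-5.7), np.float64(21.3), np.float64(5.9)], [np.float64(-7.0), np.float64(26.2), np.float6
[... 1842 characters left out ...]
p.float64(-11.5)], [np.float64(4.2), np.float64(-15.6), np.float64(-16.2)], [np.float64(4.9), np.float64(-18.4), np.float64(-21.2)]]
243 [[np.float64(0.6), np.float64(-2.3), np.float64(-5.3)], [np.float64(1.1), np.float64(-4.0), np.float64(-10.7)], [np.float64(1.4), np.float64(-5.1), np.float64(-16.4)], [np.float64(1.5), np.float64(-5.7), np.float64(-22.1)], [np.float64(1.5), np.float64(-5.7), np.float64(-27.8)]]
273 [[np.float64(-0.2), np.float64(0.6), np.float64(-5.7)], [np.float64(-0.5), np.float64(1.7), np.float64(-11.4)], [np.float64(-0.9), np.float64(3.5), np.float64(-16.8)], [np.float64(-1.5), np.float64(5.7), np.float64(-22.1)], [np.float64(-2.3), np.float64(8.5), np.float64(-27.1)]]
```

```bash
python3 -m crank '[{"dx":-0.0009,"dy":0.0033,"dz":-0.0047,"twist":0,"grip":-1},{"dx":-0.0019,"dy":0.007,"dz":-0.0089,"twist":0,"grip":-1},{"dx":-0.003,"dy":0.0111,"dz":-0.0128,"twist":0,"grip":-1},{"dx":-0.0042,"dy":0.0156,"dz":-0.0162,"twist":0,"grip":-1},{"dx":-0.0055,"dy":0.0204,"dz":-0.0191,"twist":0,"grip":-1}]' | tee -a log
python3 -m crank '[{"dx":-0.0014,"dy":0.0051,"dz":-0.0023,"twist":0,"grip":-1},{"dx":-0.0028,"dy":0.0104,"dz":-0.0041,"twist":0,"grip":-1},{"dx":-0.0042,"dy":0.0158,"dz":-0.0053,"twist":0,"grip":-1},{"dx":-0.0057,"dy":0.0213,"dz":-0.0059,"twist":0,"grip":-1},{"dx":-0.0072,"dy":0.0269,"dz":-0.0059,"twist":0,"grip":-1}]' | tee -a log
```

```text
t: 4.37
eef_pos: [0.5051, 0.1752, 0.0955]
ee_rot: [-3.141, -0.001, 0.262]
force: [-0.7, -0.1, 4.3]
width: 0.0187
gripper_force: 40.0
t: 4.78
eef_pos: [0.4983, 0.2021, 0.0907]
ee_rot: [3.142, -0.002, 0.263]
force: [-1.1, -3.9, 12.9]
width: 0.0186
gripper_force: 40.0
```

Run:
```python
from h import *
np.round_=None
P=lambda t:np.array([*(Y*55*np.sin(np.radians(t))),-55*np.cos(np.radians(t))])
for k in range(12):
    a=5+30*k;print(a,*["%.1f,%.1f,%.1f"%tuple(P(a+6*(i+1))-P(a)) for i in range(5)],sep="  ")
```

```text
5  -1.5,5.5,0.8  -2.9,10.9,2.2  -4.3,16.1,4.2  -5.7,21.1,6.7  -6.9,25.8,9.7
35  -1.2,4.4,3.5  -2.2,8.4,7.5  -3.2,12.0,12.0  -4.0,15.1,16.7  -4.7,17.7,21.8
65  -0.6,2.1,5.3  -1.0,3.6,10.9  -1.2,4.6,16.5  -1.3,5.0,22.3  -1.3,4.8,28.0
95  0.2,-0.8,5.7  0.6,-2.1,11.3  1.1,-4.0,16.7  1.7,-6.5,21.9  2.5,-9.4,26.8
125  0.9,-3.4,4.5  2.0,-7.3,8.7  3.1,-11.5,12.4  4.3,-16.2,15.6  5.6,-21.1,18.3
155  1.4,-5.2,2.2  2.8,-10.5,3.7  4.3,-16.0,4.7  5.8,-21.5,5.1  7.3,-27.1,4.9
185  1.5,-5.5,-0.8  2.9,-10.9,-2.2  4.3,-16.1,-4.2  5.7,-21.1,-6.7  6.9,-25.8,-9.7
215  1.2,-4.4,-3.5  2.2,-8.4,-7.5  3.2,-12.0,-12.0  4.0,-15.1,-16.7  4.7,-17.7,-21.8
245  0.6,-2.1,-5.3  1.0,-3.6,-10.9  1.2,-4.6,-16.5  1.3,-5.0,-22.3  1.3,-4.8,-28.0
275  -0.2,0.8,-5.7  -0.6,2.1,-11.3  -1.1,4.0,-16.7  -1.7,6.5,-21.9  -2.5,9.4,-26.8
305  -0.9,3.4,-4.5  -2.0,7.3,-8.7  -3.1,11.5,-12.4  -4.3,16.2,-15.6  -5.6,21.1,-18.3
335  -1.4,5.2,-2.2  -2.8,10.5,-3.7  -4.3,16.0,-4.7  -5.8,21.5,-5.1  -7.3,27.1,-4.9
```

```bash
python3 -m crank '[{"dx":-0.0015,"dy":0.0055,"dz":0.002,"twist":0,"grip":-1},{"dx":-0.0029,"dy":0.0109,"dz":0.0034,"twist":0,"grip":-1},{"dx":-0.0043,"dy":0.0161,"dz":0.0054,"twist":0,"grip":-1},{"dx":-0.0057,"dy":0.0211,"dz":0.0079,"twist":0,"grip":-1},{"dx":-0.0069,"dy":0.0258,"dz":0.0109,"twist":0,"grip":-1}]' | tee -a log
python3 -m crank '[{"dx":-0.0012,"dy":0.0044,"dz":0.0035,"twist":0,"grip":-1},{"dx":-0.0022,"dy":0.0084,"dz":0.0075,"twist":0,"grip":-1},{"dx":-0.0032,"dy":0.012,"dz":0.012,"twist":0,"grip":-1},{"dx":-0.004,"dy":0.0151,"dz":0.0167,"twist":0,"grip":-1},{"dx":-0.0047,"dy":0.0177,"dz":0.0218,"twist":0,"grip":-1}]' | tee -a log
python3 -m crank '[{"dx":-0.0006,"dy":0.0021,"dz":0.0053,"twist":0,"grip":-1},{"dx":-0.001,"dy":0.0036,"dz":0.0109,"twist":0,"grip":-1},{"dx":-0.0012,"dy":0.0046,"dz":0.0165,"twist":0,"grip":-1},{"dx":-0.0013,"dy":0.005,"dz":0.0223,"twist":0,"grip":-1},{"dx":-0.0013,"dy":0.0048,"dz":0.028,"twist":0,"grip":-1}]' | tee -a log
```

```text
t: 5.2
eef_pos: [0.4916, 0.2277, 0.1007]
ee_rot: [3.141, -0.001, 0.263]
force: [7.1, -3.1, -1.1]
width: 0.0191
gripper_force: 40.0
t: 5.62
eef_pos: [0.4871, 0.2453, 0.1223]
ee_rot: [3.141, -0.001, 0.263]
force: [9.1, -2.8, -6.4]
width: 0.0186
gripper_force: 40.0
t: 6.03
eef_pos: [0.4858, 0.2503, 0.1498]
ee_rot: [-3.141, -0.001, 0.262]
force: [11.8, 0.8, -10.6]
width: 0.0185
gripper_force: 40.0
```

```bash
python3 -m crank '[{"dx":0.0004,"dy":-0.0008,"dz":0.0057,"twist":0,"grip":-1},{"dx":0.001,"dy":-0.0021,"dz":0.0113,"twist":0,"grip":-1},{"dx":0.0016,"dy":-0.004,"dz":0.0167,"twist":0,"grip":-1},{"dx":0.0022,"dy":-0.0065,"dz":0.0219,"twist":0,"grip":-1},{"dx":0.003,"dy":-0.0094,"dz":0.0268,"twist":0,"grip":-1}]' | tee -a log
python3 -m crank '[{"dx":0.0009,"dy":-0.0034,"dz":0.0045,"twist":0,"grip":-1},{"dx":0.002,"dy":-0.0073,"dz":0.0087,"twist":0,"grip":-1},{"dx":0.0031,"dy":-0.0115,"dz":0.0124,"twist":0,"grip":-1},{"dx":0.0043,"dy":-0.0162,"dz":0.0156,"twist":0,"grip":-1},{"dx":0.0056,"dy":-0.0211,"dz":0.0183,"twist":0,"grip":-1}]' | tee -a log
python3 -m crank '[{"dx":0.0014,"dy":-0.0052,"dz":0.0022,"twist":0,"grip":-1},{"dx":0.0028,"dy":-0.0105,"dz":0.0037,"twist":0,"grip":-1},{"dx":0.0043,"dy":-0.016,"dz":0.0047,"twist":0,"grip":-1},{"dx":0.0058,"dy":-0.0215,"dz":0.0051,"twist":0,"grip":-1},{"dx":0.0073,"dy":-0.0271,"dz":0.0049,"twist":0,"grip":-1}]' | tee -a log
```

```text
t: 6.45
eef_pos: [0.488, 0.2416, 0.176]
ee_rot: [-3.14, -0.0, 0.262]
force: [6.2, 4.7, -12.4]
width: 0.0187
gripper_force: 40.0
t: 6.87
eef_pos: [0.4932, 0.2218, 0.1945]
ee_rot: [-3.137, -0.001, 0.263]
force: [0.6, 10.3, -6.7]
width: 0.0187
gripper_force: 40.0
t: 7.28
eef_pos: [0.5001, 0.1948, 0.2006]
ee_rot: [-3.137, -0.001, 0.263]
force: [-7.6, 9.8, 5.4]
width: 0.0187
gripper_force: 40.0
```

```bash
python3 -m crank '[{"dx":0.001,"dy":-0.0055,"dz":-0.0005,"twist":0,"grip":-1},{"dx":0.0023,"dy":-0.0109,"dz":-0.0019,"twist":0,"grip":-1},{"dx":0.0036,"dy":-0.0161,"dz":-0.0039,"twist":0,"grip":-1},{"dx":0.005,"dy":-0.0211,"dz":-0.0064,"twist":0,"grip":-1},{"dx":0.0062,"dy":-0.0258,"dz":-0.0094,"twist":0,"grip":-1}]' | tee -a log
python3 -m crank '[{"dx":0.0011,"dy":-0.0044,"dz":-0.0035,"twist":0,"grip":-1},{"dx":0.002,"dy":-0.0084,"dz":-0.0075,"twist":0,"grip":-1},{"dx":0.0029,"dy":-0.012,"dz":-0.012,"twist":0,"grip":-1},{"dx":0.0036,"dy":-0.0151,"dz":-0.0167,"twist":0,"grip":-1},{"dx":0.0042,"dy":-0.0177,"dz":-0.0218,"twist":0,"grip":-1}]' | tee -a log
python3 -m crank '[{"dx":0.0005,"dy":-0.0021,"dz":-0.0053,"twist":0,"grip":-1},{"dx":0.0009,"dy":-0.0036,"dz":-0.0109,"twist":0,"grip":-1},{"dx":0.0011,"dy":-0.0046,"dz":-0.0165,"twist":0,"grip":-1},{"dx":0.0012,"dy":-0.005,"dz":-0.0223,"twist":0,"grip":-1},{"dx":0.0012,"dy":-0.0048,"dz":-0.028,"twist":0,"grip":-1}]' | tee -a log
```

```text
t: 7.7
eef_pos: [0.5069, 0.168, 0.1918]
ee_rot: [-3.139, -0.002, 0.263]
force: [-4.6, 5.6, 5.9]
width: 0.0189
gripper_force: 40.0
t: 8.12
eef_pos: [0.5117, 0.1493, 0.17]
ee_rot: [-3.141, -0.002, 0.263]
force: [-1.2, 1.2, 6.5]
width: 0.0189
gripper_force: 40.0
t: 8.53
eef_pos: [0.513, 0.144, 0.1414]
ee_rot: [-3.141, -0.001, 0.263]
force: [1.2, -0.7, 3.8]
width: 0.0187
gripper_force: 40.0
```

Two more calls bring it back near the start of the lap; then fit.

```bash
python3 -m crank '[{"dx":-0.0002,"dy":0.0008,"dz":-0.0057,"twist":0,"grip":-1},{"dx":-0.0006,"dy":0.0021,"dz":-0.0113,"twist":0,"grip":-1},{"dx":-0.001,"dy":0.004,"dz":-0.0167,"twist":0,"grip":-1},{"dx":-0.0016,"dy":0.0065,"dz":-0.0219,"twist":0,"grip":-1},{"dx":-0.0023,"dy":0.0094,"dz":-0.0268,"twist":0,"grip":-1}]' | tee -a log
python3 -m crank '[{"dx":-0.0009,"dy":0.0034,"dz":-0.0045,"twist":0,"grip":-1},{"dx":-0.0019,"dy":0.0073,"dz":-0.0087,"twist":0,"grip":-1},{"dx":-0.003,"dy":0.0115,"dz":-0.0124,"twist":0,"grip":-1},{"dx":-0.0041,"dy":0.0162,"dz":-0.0156,"twist":0,"grip":-1},{"dx":-0.0053,"dy":0.0211,"dz":-0.0183,"twist":0,"grip":-1}]' | tee -a log
cat > fit.py <<'E'
from h import *
import re,ast
L=open("log").read()
G=lambda k:np.array([ast.literal_eval(m) for m in re.findall(k+r": (\[.*\])",L)])
p,f=G("eef_pos"),G("force")
u,z=(p[:,:2]-C)@Y,p[:,2]
A=np.c_[2*u,2*z,np.ones(len(u))];c=np.linalg.lstsq(A,u*u+z*z,rcond=None)[0]
print("centre",c[:2],"r",np.sqrt(c[2]+c[:2]@c[:2]),"x line slope",np.degrees(np.arctan(np.polyfit(p[:,1],p[:,0],1)[0])))
th=np.arctan2(u-c[0],c[1]-z)
ft=-((f[:,:2]@Y)*np.cos(th)+f[:,2]*np.sin(th))  # push by tool along +theta
fr=f[:,:2]@Y*np.sin(th)-f[:,2]*np.cos(th)
for r in zip(np.degrees(th),ft,fr): print("%.1f %.2f %.2f"%r)
B=np.c_[np.ones(len(th)),np.sin(th),np.cos(th)]
k=np.linalg.lstsq(B,ft,rcond=None)[0]
# ft*r = drag + m g R sin(th+a), a = slug angle ahead of handle
print(k,"amp",np.hypot(*k[1:]),"a",np.degrees(np.arctan2(k[2],k[1])),"resid",(ft-B@k).round(1))
E
python3 fit.py
```

```text
t: 8.95
eef_pos: [0.5104, 0.1537, 0.1138]
ee_rot: [-3.141, -0.001, 0.262]
force: [4.0, 2.6, 1.8]
width: 0.0187
gripper_force: 40.0
t: 9.37
eef_pos: [0.505, 0.1749, 0.0957]
ee_rot: [-3.141, -0.001, 0.263]
force: [5.2, 0.4, 2.8]
width: 0.0187
gripper_force: 40.0
centre [0.0002 0.1457] r 0.05502557680046749 x line slope -14.336067083464444
-24.3 1.69 -3.95
5.3 2.28 -13.17
35.1 4.59 -1.88
64.8 7.95 -1.86
94.3 10.40 -3.07
123.4 11.96 -4.38
152.5 11.78 -1.41
-177.5 11.66 4.89
-146.9 8.75 1.34
-116.2 6.48 1.55
-85.5 3.87 0.69
-54.6 0.61 -2.25
-24.6 2.04 -2.15
[ 6.8539  3.0442 -4.5861] amp 5.504495559589637 a -56.42392680925797 resid [ 0.3 -0.3 -0.3  0.3  0.2  0.  -0.5  0.4 -0.3  0.3  0.4 -1.1  0.6]
```

```bash
python3 -m crank '[{"dx":-0.0012,"dy":0.0052,"dz":-0.0021,"twist":0,"grip":-1},{"dx":-0.0025,"dy":0.0105,"dz":-0.0035,"twist":0,"grip":-1},{"dx":-0.0039,"dy":0.016,"dz":-0.0045,"twist":0,"grip":-1},{"dx":-0.0053,"dy":0.0215,"dz":-0.0049,"twist":0,"grip":-1},{"dx":-0.0067,"dy":0.0271,"dz":-0.0047,"twist":0,"grip":-1}]' | tee -a log
python3 -m crank '[{"dx":-0.0014,"dy":0.0055,"dz":0.0008,"twist":0,"grip":-1},{"dx":-0.0028,"dy":0.0109,"dz":0.0022,"twist":0,"grip":-1},{"dx":-0.0041,"dy":0.0161,"dz":0.0042,"twist":0,"grip":-1},{"dx":-0.0054,"dy":0.0211,"dz":0.0067,"twist":0,"grip":-1},{"dx":-0.0065,"dy":0.0258,"dz":0.0097,"twist":0,"grip":-1}]' | tee -a log
python3 -m crank '[{"dx":-0.0011,"dy":0.0044,"dz":0.0035,"twist":0,"grip":-1},{"dx":-0.0021,"dy":0.0084,"dz":0.0075,"twist":0,"grip":-1},{"dx":-0.0031,"dy":0.012,"dz":0.012,"twist":0,"grip":-1},{"dx":-0.0036,"dy":0.0138,"dz":0.0146,"twist":0,"grip":-1},{"dx":-0.0036,"dy":0.0138,"dz":0.0146,"twist":0,"grip":-1}]' | tee -a log
python3 -m crank '[{"dx":0,"dy":0,"dz":0,"twist":0,"grip":-1},{"dx":0,"dy":0,"dz":0,"twist":0,"grip":-1},{"dx":0,"dy":0,"dz":0,"twist":0,"grip":-1},{"dx":0,"dy":0,"dz":0,"twist":0,"grip":-1},{"dx":0,"dy":0,"dz":0,"twist":0,"grip":-1}]'| tee hold
python3 fit.py | tail -5
python3 - <<'E'
from h import *
import cv2
s=arm.get_state();p=s["eef_pos"];print(np.degrees(np.arctan2((p[:2]-C)@Y-.0002,.1457-p[2])),s["qd"])
cv2.imwrite("pics/w3.png",arm.grab_frame("wrist")[:,:,::-1])
E
```

```text
t: 9.78
eef_pos: [0.4982, 0.2016, 0.091]
ee_rot: [3.141, -0.0, 0.262]
force: [7.5, -0.2, 0.3]
width: 0.0188
gripper_force: 40.0
t: 10.2
eef_pos: [0.4916, 0.2272, 0.1004]
ee_rot: [3.141, 0.0, 0.262]
force: [8.9, -0.7, -3.3]
width: 0.0186
gripper_force: 40.0
t: 10.62
eef_pos: [0.4881, 0.2414, 0.1153]
ee_rot: [-3.141, -0.0, 0.263]
force: [4.9, 2.2, 0.5]
width: 0.0189
gripper_force: 40.0
t: 11.03
eef_pos: [0.4881, 0.2414, 0.1154]
ee_rot: [-3.141, -0.0, 0.263]
force: [5.2, 2.2, -0.7]
width: 0.0189
gripper_force: 40.0
4.9 2.10 -0.48
34.5 4.33 1.03
56.4 -0.89 0.44
[ 6.4546  2.206  -4.9596] amp 5.428113040329473 a -66.02132487258757 resid [ 0.7  0.6  0.9  1.6  1.4  0.9 -0.1  0.3 -0.7 -0.2 -0.  -1.2  1.   0.4
  0.7 -6.4]
56.46847651674639 [-0.0006 -0.0017 -0.0002 -0.0004 -0.0003  0.0006]
```

View pics/w3.png

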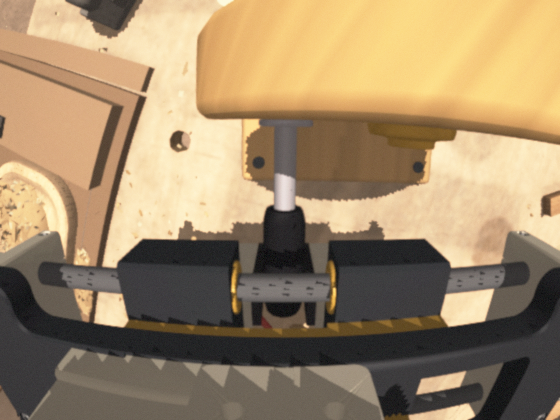

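The wrist view shows the sleeve (285,260) still gripped between the pads. The handle is at +56.4° and at rest. The last fit included a reading taken with the wheel stopped, so I keep the earlier lap fit.

```bash
python3 -c "
from station import arm
print(arm.job_done())"
```

```text
the job is handed in; nothing more can be done
None
```

I handed the job in with the heavy side at the bottom by my measurement: one slow full turn put the slug 56° from the handle, so I stopped the handle 56° past the bottom on the other side. The wheel is still, the handle is held at 40 N, and nothing I saw suggests the other things on the bench moved, though I have not had the judged result.

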